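# Refit the slicer's thickness dial on its D-spindle

## Task

The vegetable slicer's black thickness dial was taken off for washing and lies on the green chopping board. Put it back on the slicer's brass D-spindle: turn it until its flat bore lines up and it drops over the flat, then press it down until it snaps fully home under the catches, and let go. Leave the carrots and the bowl where they are.

Things in the scene. Friction and masses are not known exactly. Their poses are not given: they have to be found in the camera images.
- knob_mid (a point): Black dial, loose, upright, 82 mm tall, 0.14 kg: body 60 mm wide, 52 high (foot flange 68 wide, 9 high), on it a grip bar 62 long, 16 wide, 30 high. Point on the axis half-way up, 41 mm below the bar's top. z up; bar along x; white pointer end at -x, at the start within 85 degrees of world -x.
- knob_foot (a point): Centre of the dial's underside, axes as knob_mid: mouth of its bore. Lowest 30 mm of the bore are round, 23.4 mm across, funnelled to 31 at the mouth; from 30 to 50 mm up it is D-shaped, with the flat 6 mm from the axis on the pointer side (-x).
- seat (a point): On the fixed steel slicer: centre of the dial's seat, a black disc 112 mm wide, 83 mm above the table, where the dial's underside rests when fully home. z up, -x is the machine's front (roughly towards the robot). Deck 8 mm lower. Cutter drum (radius 80 mm) with feed tube stands 185 mm away at -y, reaching 145 mm above the seat.
- spindle_tip (a point): Top centre of the brass D-spindle, 48 mm above the seat; 22 mm across, with a flat on its top 19 mm, 5 mm from the axis. Axes are the machine's: the flat's direction is NOT reported; it faces the front (-x) or up to 60 degrees to either side. Flats must match within about 10 degrees. The spindle is stiff (0.3 N m) and stays put while a dial that is not lined up turns on it.
- catches (a point): Centre of the ring of three sprung catches, 10 mm above the seat: round steel noses in blocks 15 mm high, out to 49 mm from the axis. A dial not lined up rides on the spindle tip, underside 18 mm above the seat; lined up it drops by its own weight to rest on the catches, about 10 mm above; a push of 10 to 20 N on its top then snaps it down onto the seat.
- board: Green chopping board, fixed, 300 x 320 x 12 mm; origin at the centre of its underside, on the work surface. Dial and carrots lie on its top, 12 mm up.
- carrot_a_mid (a point): Halved carrot lying flat side down on the far part of the board, 130 mm long (along x), up to 32 mm wide and 16 mm high; the point is at its middle, 7 mm above its underside. To be left alone.
- carrot_b_mid (a point): Second halved carrot, 110 mm long (along x), up to 30 mm wide and 15 mm high; the point is at its middle, 7 mm above its underside. To be left alone.
- bowl: Steel bowl, 120 mm across, 60 mm high, standing on the work surface beyond the slicer and the board; origin at the centre of its underside. To be left alone.
Mind the look-alikes: they are no part of the job. What is meant by the part that bears knob_mid is not pink or red, and is the larger of those in its own colour.

How it is judged:
By the outcome, as a careful person would: the job done as asked, in the order asked, and still so for the second after the job is handed in, with the robot touching nothing.
It also fails if it takes over 67 s, if anything falls off the work surface, if the arm or the gripper's body presses on something with over 40 N, if the wrist force passes 120 N, or if a joint passes its speed limit or range.

## Robot

A 6-joint arm with a two-finger parallel gripper is mounted at the origin on the work surface. World frame = base frame: x ahead of the robot, y to its left, z up, the work surface at z = 0. Lengths are in m, angles in rad, forces in N, time in s.
With the tool pointing down it reaches from about 0.325 to 0.85 m from the base axis. Payload 4.4 kg.
Tool frame: the origin (TCP) lies on the centre line of the jaws, within the pads' length; the fingertips stand 17 mm ahead of it and the grasp point (between the pads) lies 2 mm behind it (env.tip_reach is the distance from the TCP to the fingertips, in m); z points along the fingers, y is the direction in which the jaws open and shut (so a half turn about z gives the same grasp; the last joint's range is limited). The gripper opens to 94 mm and grips with 3 to 60 N. Pads are 16 mm wide; open, the fingers measure 119 mm over their backs; the gripper's body (75 mm by 177 mm) begins 78 mm behind the grasp point.
Start: joints at [1.028, 0.207, 1.542, -0, 1.393, -0.15], TCP at [0.22, 0.531, 0.222] pointing down, gripper open.
Joint ranges: [-2.73, 2.73], [-0.86, 2.22], [0.23, 2.46], [-1.11, 4.25], [0.08, 2.63], [-2.82, 2.82]. Speed limits (rad/s): [2.79, 2.79, 3.14, 3.14, 3.14, 3.14].

## Interface

Orientations are given as a rotation vector (axis times angle).
In Python, from plant import env, cams gives the robot as it stands. The module is installed in compiled form; this text tells all that it offers.
- The arm moves only by the tool carry_out, never from a script. Its argument "series" is a list that holds one entry, the list of rows, each a list of 4 numbers: the shift along the tool's x, y, z in m, then the turn about the tool's z in rad. A call has 1 to 10 rows; each row is the pose to reach, as a shift and turn from the pose commanded when the call began, along the tool's axes at that moment; what a row does not reach only later rows make up. A row lasts 1/8 s, in which the tool goes at most 62.5 mm and 10.7 degrees, less where a joint would pass 70% of its speed; a pose out of reach is approached as far as the arm can. A call with a gripper value outside its range is refused whole. "jaw" is the closure in counts, from 0 (fully open) to 255 (shut), set as the call begins (left out, the last holds). The fingers move at their own pace and stop on an object; "force" is the grip in N (left out, the last holds). Time passes only in rows, so rows that repeat a pose let the fingers close. It gives the time, the measured TCP pose, the force and the opening at its end, in the units of the state.
- env.get_state(): the state, without advancing time (a new reading comes with each control period).
- cams.get_image(name): name is "scene" or "top"; returns the picture (384x512x3 uint8, blue, green, red); there is no depth.
- cams.camera_params(name): a dict with "intrinsics" (3x3 intrinsics, pixels), "rvec" (rotation vector, rad) and "tvec" (3), from world to camera coordinates, as OpenCV has them. Camera axes: x right, y down, z forward; pixel columns grow to the right and rows downward; lengths in m; the calibration is good to about 2 mm. A picture is of the moment at which its call begins. camera_params takes no time and is no camera call.
- env.sign_off(): hands the job in, once; it reports no verdict.
The state is a dict: "time": time; "joints": joint angles; "qd": joint speeds; "effort": joint torques, N m; "position": TCP position; "tcp_rot": TCP orientation; "contact_force": force on the tool from outside, world axes, zero at the start; "ft_torque": the same for the moment, N m; "width": opening from 0.0 (shut) to 1.0 (fully open).
Only numpy, scipy, OpenCV 4.12 (cv2) and the standard library are available. Lean on these libraries where they do the work, as an engineer would, in place of code of your own. Each camera call takes 0.05 s, during which the arm holds its last target.

## Working session

There is one attempt and no reset: what is moved stays moved. The work goes in short steps, Python scripts to look and compute and a tool call to move; the robot and the scene stay as the last step left them, time stands still between calls to the robot, and variables do not carry over. Pictures are saved under pics/ and viewed, and the job is handed in when it is done.

Besides the shell and the picture viewer there is one more tool, called after "Emit:" by a JSON object that holds its "name" and its "arguments", one argument or row to a line. carry_out: Moves the arm, as the interface text tells. Its arguments: {"type":"object","properties":{"series":{"type":"array"},"jaw":{"type":"number"},"force":{"type":"number"}},"required":["series"]}

```bash
mkdir -p pics
cat > h.py <<'E'
import numpy as np, cv2
from plant import env, cams
def P(n):
    p=cams.camera_params(n); R,_=cv2.Rodrigues(np.array(p["rvec"],float)); return np.array(p["intrinsics"],float),R,np.array(p["tvec"],float).ravel()
def ray(n,u,v,z):
    K,R,t=P(n); d=R.T@np.linalg.solve(K,[u,v,1.]); c=-R.T@t
    return c+d*(z-c[2])/d[2]
def proj(n,X):
    K,R,t=P(n); x=K@(R@np.array(X,float)+t); return x[:2]/x[2]
def tri(a,b):
    A=[];B=[]
    for n,(u,v) in (("scene",a),("top",b)):
        K,R,t=P(n);d=R.T@np.linalg.solve(K,[u,v,1.]);d/=np.linalg.norm(d);c=-R.T@t
        M=np.eye(3)-np.outer(d,d);A.append(M);B.append(M@c)
    return np.linalg.lstsq(np.vstack(A),np.hstack(B),rcond=None)[0]
def crop(im,u0,v0,u1,v1,s,f):
    cv2.imwrite(f,cv2.resize(im[v0:v1,u0:u1],None,fx=s,fy=s,interpolation=cv2.INTER_CUBIC))
E
python3 - <<'E'
from h import *
for n in("scene","top"):
    im=cams.get_image(n); cv2.imwrite(f"pics/{n}0.png",im); np.save(f"pics/{n}0.npy",im)
    K,R,t=P(n); print(n,K.tolist(),(-R.T@t).round(3),R.round(2).tolist())
s=env.get_state();print(s["position"],s["tcp_rot"],s["contact_force"],s["time"],s["width"])
E
```

```text
scene [[349.5673102150332, 0.0, 253.5949624275758], [0.0, 349.5673102150332, 192.6175779657806], [0.0, 0.0, 1.0]] [1.273 0.166 0.571] [[-0.09, 1.0, 0.01], [0.53, 0.06, -0.84], [-0.84, -0.07, -0.54]]
top [[356.7197391844058, 0.0, 245.8138352310014], [0.0, 356.7197391844058, 190.4711973748945], [0.0, 0.0, 1.0]] [0.432 0.103 0.885] [[-0.02, -1.0, -0.01], [-0.99, 0.02, -0.12], [0.12, 0.01, -0.99]]
[0.21977409 0.53061101 0.22141945] [-6.12926223e-01 -3.08054842e+00  2.96471952e-03] [-0.08929085 -0.45447963 -0.52175035] 0.1 1.001740200394686
```

View pics/scene0.png

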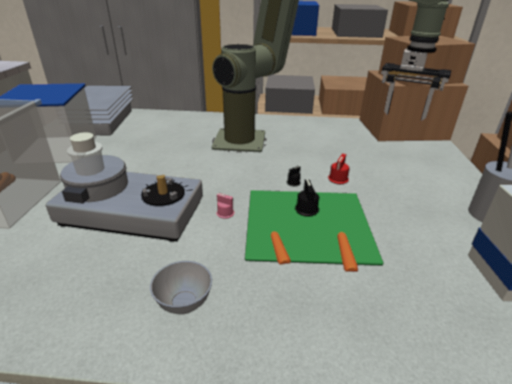

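View pics/top0.png

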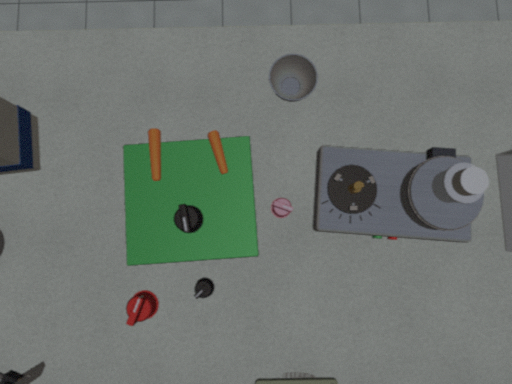

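Candidates in the top view are the large black dial on the board (188,218), the small black one (204,288), the red one (142,307) and the pink one (282,207). I choose the large black one on the board and will check it in a close crop.

Run:
```python
from h import *
a=np.load("pics/top0.npy");b=np.load("pics/scene0.npy")
crop(a,158,188,218,248,10,"pics/c1.png")
crop(a,310,150,390,220,9,"pics/c2.png")
crop(b,280,165,340,225,9,"pics/c3.png")
crop(b,130,160,200,215,11,"pics/c4.png")
```

```text
(no output)
```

View pics/c1.png

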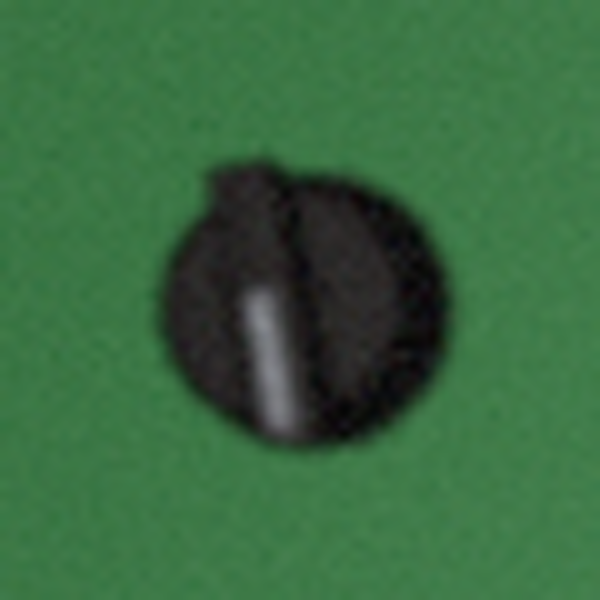

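View pics/c2.png

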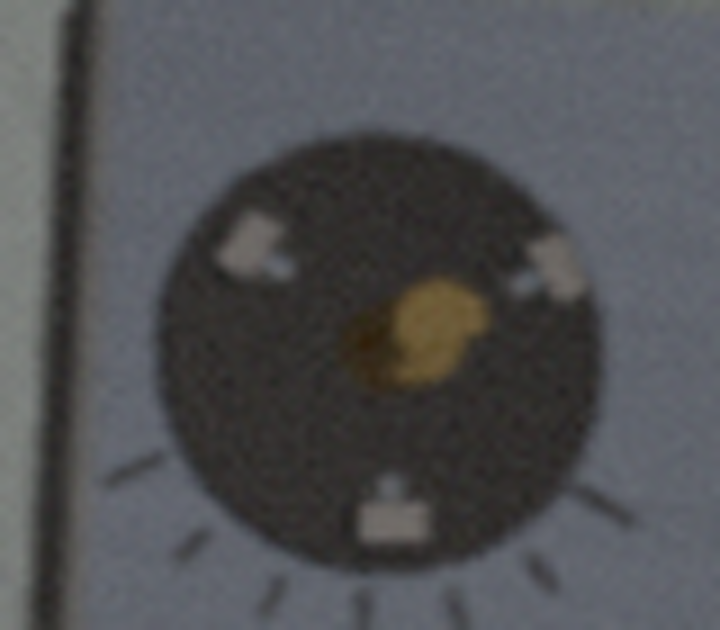

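View pics/c3.png

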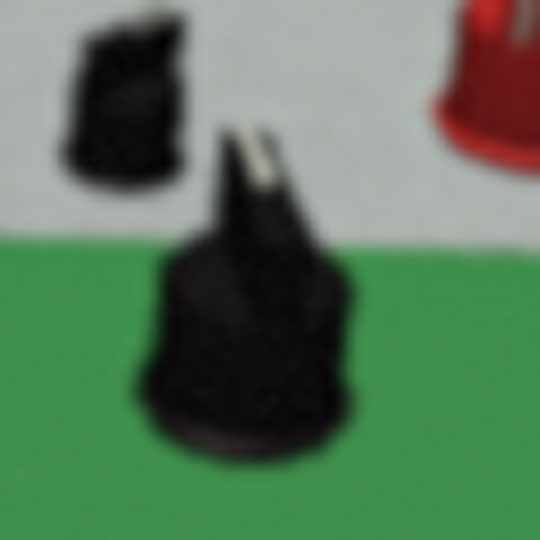

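View pics/c4.png

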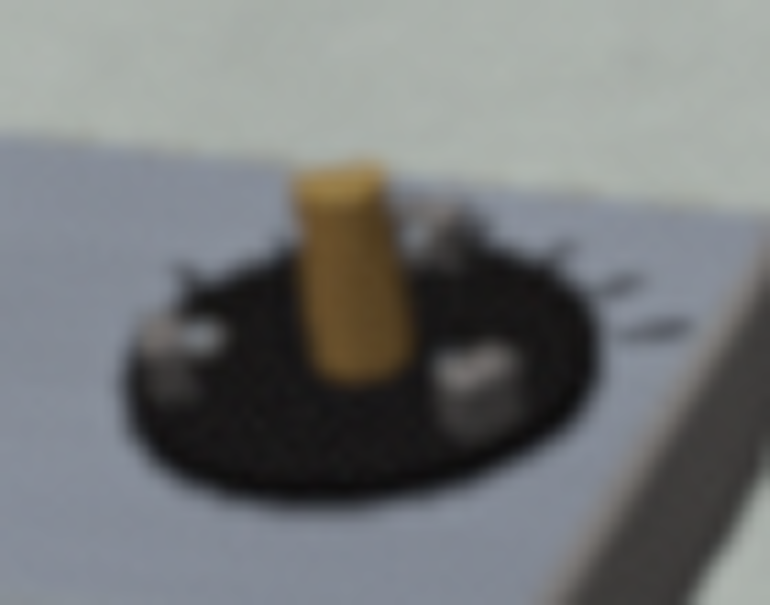

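Run:
```python
from h import *
def px(c,u0,v0,s): return ((c[0]+.5)/s-.5+u0,(c[1]+.5)/s-.5+v0)
seat=ray("top",*px((379.5,353.5),310,150,9),0.083);print("seat top",seat)
# scene: disc edges
print("seat scene",ray("scene",*px((365,368),130,160,11),0.083))
for k in[(391,485,.098),(255,262,.098),(545,262,.098)]:
    print(ray("top",*px(k[:2],310,150,9),k[2]))
print("tip proj top",proj("top",seat+[0,0,.048]),"scene",proj("scene",seat+[0,0,.048]),"meas scene",px((340,185),130,160,11))
# machine yaw by deck edges
zt=.075
for e in [((318,230),(322,148))]: 
    p=[ray("top",*q,zt) for q in e];print("edge dir",p, np.degrees(np.arctan2(*(p[1]-p[0])[[1,0]])))
# knob
p1=ray("top",*px((258,288),158,188,10),.094);p2=ray("top",*px((285,432),158,188,10),.094)
print("stripe",p1,p2,np.degrees(np.arctan2(*(p2-p1)[[1,0]])))
# flange outline circle z~.012..0.021
print("foot L/R",ray("top",*px((162,310),158,188,10),.021),ray("top",*px((452,310),158,188,10),.021),ray("top",*px((305,450),158,188,10),.021))
# stripe in scene
q1=ray("scene",*px((268,183),280,165,9),.094);q2=ray("scene",*px((243,133),280,165,9),.094);print("sc stripe",q1,q2,np.degrees(np.arctan2(*(q2-q1)[[1,0]])))
c=ray("scene",*px((245,390),280,165,9),.021);print("sc foot",c)
```

```text
seat top [ 0.52759652 -0.13190361  0.083     ]
seat scene [ 0.53377912 -0.13089746  0.083     ]
[ 0.49330062 -0.12856363  0.098     ]
[ 0.54918998 -0.09801852  0.098     ]
[ 0.54778052 -0.16952663  0.098     ]
tip proj top [358.21260141 186.03961189] scene [160.69078714 175.64940927] meas scene (160.45454545454544, 176.36363636363637)
edge dir [array([ 0.43666781, -0.05344182,  0.075     ]), array([ 0.62506899, -0.07073599,  0.075     ])] -5.2447349585194285
stripe [0.47215976 0.24680177 0.094     ] [0.44033798 0.24076863 0.094     ] -169.26460888489902
foot L/R [0.47097245 0.28328664 0.021     ] [0.46964687 0.21308738 0.021     ] [0.43669082 0.2486359  0.021     ]
sc stripe [0.46889203 0.24740503 0.094     ] [0.4401786  0.24114408 0.094     ] -167.69922653547908
sc foot [0.47068383 0.247434   0.021     ]
```

Run:
```python
from h import *
S=8
data={n:np.load(f"pics/{n}0.npy").astype(float) for n in("top","scene")}
box={"top":(344,178,370,200),"scene":(150,168,176,200)}
def poly(z,th,flat,c):
    a=np.linspace(0,2*np.pi,180,endpoint=False);r=np.stack([np.cos(a),np.sin(a)],1)*.011
    if flat:
        f=np.array([np.cos(th),np.sin(th)]);d=r@f; r=r-np.outer(np.maximum(d-.005,0),f)
    return np.c_[c[0]+r[:,0],c[1]+r[:,1],np.full(180,z)]
def mask(n,pts):
    u0,v0,u1,v1=box[n];q=np.array([proj(n,p) for p in pts]); q=(q-[u0-.5,v0-.5])*S
    m=np.zeros(((v1-v0)*S,(u1-u0)*S),np.uint8);cv2.fillConvexPoly(m,cv2.convexHull(q.astype(np.float32)).astype(np.int32),1);return m
def render(n,th,c):
    full=mask(n,np.r_[poly(.083,0,0,c),poly(.112,0,0,c)])
    sh=mask(n,poly(.112,0,0,c));up=mask(n,np.r_[poly(.112,th,1,c),poly(.131,th,1,c)]);top=mask(n,poly(.131,th,1,c))
    lab=np.zeros(full.shape,int);lab[full>0]=1;lab[sh>0]=2;lab[up>0]=3
    lab[top>0]=4
    return lab
for n in("top","scene"):
    u0,v0,u1,v1=box[n];im=data[n][v0:v1,u0:u1]
    t=cv2.GaussianBlur(im,(0,0),.01) if 0 else im
    best=[]
    for deg in range(90,271,10):
        b=(1e18,)
        for dx in np.arange(-.006,.0061,.002):
            for dy in np.arange(-.006,.0061,.002):
                c=np.array([.529+dx,-.132+dy]);lab=render(n,np.radians(deg),c)
                F=[cv2.resize(cv2.GaussianBlur((lab==k).astype(np.float32),(0,0),.7*S),(u1-u0,v1-v0),interpolation=cv2.INTER_AREA).ravel() for k in range(5)]
                F=np.stack(F,1)
                w=(1-F[:,0])>.02
                Y=im.reshape(-1,3);sel=np.ones(len(Y),bool)
                # only colour saturation R-B (brass), so grey background drops out
                Y=np.stack([Y[:,2]-Y[:,0],Y[:,1]-Y[:,0]],1)
                x,res,*_=np.linalg.lstsq(F,Y,rcond=None);e=((F@x-Y)**2).sum()
                if e<b[0]: b=(e,c.round(3).tolist(),x[:,0].round(0).tolist())
        print(n,deg,round(b[0]),b[1:])
```

```text
Traceback (most recent call last):
  File "h.py", line 9, in proj
    K,R,t=P(n); x=K@(R@np.array(X,float)+t); return x[:2]/x[2]
          ~^^^
  File "h.py", line 4, in P
    p=cams.camera_params(n); R,_=cv2.Rodrigues(np.array(p["rvec"],float)); return np.array(p["intrinsics"],float),R,np.array(p["tvec"],float).ravel()
ValueError: time passes only in moves, steps and waits
```

```bash
python3 - <<'E'
import pickle
from h import *
pickle.dump({n:P(n) for n in("top","scene")},open("cal.pkl","wb"))
E
sed -i 's/^def P(n):/import pickle,os\ndef P(n):\n    if os.path.exists("cal.pkl"): return CAL[n]/; ' h.py; sed -i 's/^def P(n)/CAL=pickle.load(open("cal.pkl","rb")) if os.path.exists("cal.pkl") else 0\ndef P(n)/' h.py
cat > fit.py <<'E'
from h import *
S=8
data={n:np.load(f"pics/{n}0.npy").astype(float) for n in("top","scene")}
box={"top":(344,178,370,200),"scene":(150,168,176,200)}
a=np.linspace(0,2*np.pi,120,endpoint=False);r0=np.stack([np.cos(a),np.sin(a)],1)*.011
def poly(z,th,flat,c):
    r=r0
    if flat:
        f=np.array([np.cos(th),np.sin(th)]);d=r@f; r=r-np.outer(np.maximum(d-.005,0),f)
    return np.c_[c[0]+r[:,0],c[1]+r[:,1],np.full(len(r),z)]
def mask(n,pts):
    u0,v0,u1,v1=box[n];K,R,t=P(n);x=(K@(R@pts.T+t[:,None]));q=(x[:2]/x[2]).T; q=(q-[u0-.5,v0-.5])*S
    m=np.zeros(((v1-v0)*S,(u1-u0)*S),np.uint8);cv2.fillConvexPoly(m,cv2.convexHull(q.astype(np.float32)).astype(np.int32),1);return m
def render(n,th,c):
    full=mask(n,np.r_[poly(.083,0,0,c),poly(.112,0,0,c)])
    sh=mask(n,poly(.112,0,0,c));up=mask(n,np.r_[poly(.112,th,1,c),poly(.131,th,1,c)]);top=mask(n,poly(.131,th,1,c))
    lab=np.zeros(full.shape,int);lab[full>0]=1;lab[sh>0]=2;lab[up>0]=3
    lab[top>0]=4
    return lab
for n in("top","scene"):
    u0,v0,u1,v1=box[n];im=data[n][v0:v1,u0:u1]
    for deg in range(100,261,10):
        b=(1e18,)
        for dx in np.arange(-.006,.0061,.002):
            for dy in np.arange(-.004,.0041,.002):
                c=np.array([.529+dx,-.132+dy]);lab=render(n,np.radians(deg),c)
                F=np.stack([cv2.resize(cv2.GaussianBlur((lab==k).astype(np.float32),(0,0),.7*S),(u1-u0,v1-v0),interpolation=cv2.INTER_AREA).ravel() for k in range(5)],1)
                Y=im.reshape(-1,3)
                Y=np.stack([Y[:,2]-Y[:,0],Y[:,1]-Y[:,0]],1)
                x,*_=np.linalg.lstsq(F,Y,rcond=None);e=((F@x-Y)**2).sum()
                if e<b[0]: b=(e,c.round(3).tolist(),x[:,0].round(0).tolist())
        print(n,deg,round(b[0]),b[1:])
E
python3 fit.py
python3 - <<'E'
from h import *
a=np.load("pics/top0.npy");crop(a,342,176,372,202,22,"pics/c5.png")
E
```

```text
top 100 18277 ([0.529, -0.132], [3.0, 26.0, 25.0, 48.0, 49.0])
top 110 19864 ([0.529, -0.132], [3.0, 26.0, 27.0, 47.0, 49.0])
top 120 21460 ([0.529, -0.132], [3.0, 26.0, 31.0, 46.0, 49.0])
top 130 22767 ([0.529, -0.132], [4.0, 25.0, 34.0, 44.0, 49.0])
top 140 23723 ([0.529, -0.132], [4.0, 24.0, 39.0, 41.0, 49.0])
top 150 23721 ([0.529, -0.132], [4.0, 24.0, 44.0, 38.0, 49.0])
top 160 22710 ([0.529, -0.132], [4.0, 24.0, 48.0, 35.0, 50.0])
top 170 20465 ([0.529, -0.134], [3.0, 29.0, 52.0, 36.0, 48.0])
top 180 16087 ([0.529, -0.134], [3.0, 29.0, 55.0, 32.0, 49.0])
top 190 12413 ([0.529, -0.134], [3.0, 29.0, 55.0, 31.0, 50.0])
top 200 10486 ([0.529, -0.134], [3.0, 30.0, 54.0, 31.0, 50.0])
top 210 10771 ([0.529, -0.134], [4.0, 30.0, 55.0, 32.0, 51.0])
top 220 12438 ([0.529, -0.134], [4.0, 30.0, 56.0, 34.0, 52.0])
top 230 14520 ([0.527, -0.134], [4.0, 27.0, 21.0, 37.0, 55.0])
top 240 16463 ([0.527, -0.134], [4.0, 27.0, 1.0, 36.0, 55.0])
top 250 19595 ([0.529, -0.136], [4.0, 31.0, -42.0, 46.0, 50.0])
top 260 22085 ([0.529, -0.136], [4.0, 31.0, -167.0, 45.0, 50.0])
scene 100 58907 ([0.529, -0
[... 403 characters left out ...]
], [-2.0, 55.0, -1401.0, 53.0, 71.0])
scene 170 55752 ([0.529, -0.132], [-2.0, 55.0, -6034.0, 52.0, 72.0])
scene 180 56246 ([0.529, -0.132], [-2.0, 55.0, 0.0, 51.0, 73.0])
scene 190 54702 ([0.527, -0.134], [-2.0, 57.0, 0.0, 52.0, 65.0])
scene 200 53000 ([0.527, -0.134], [-2.0, 57.0, 0.0, 52.0, 66.0])
scene 210 52061 ([0.527, -0.134], [-2.0, 57.0, 0.0, 52.0, 66.0])
scene 220 51983 ([0.527, -0.134], [-2.0, 57.0, 0.0, 52.0, 66.0])
scene 230 52236 ([0.527, -0.134], [-2.0, 57.0, 0.0, 52.0, 65.0])
scene 240 51604 ([0.527, -0.134], [-2.0, 57.0, -1036.0, 52.0, 66.0])
scene 250 50003 ([0.529, -0.134], [-2.0, 56.0, -163.0, 53.0, 70.0])
scene 260 47383 ([0.529, -0.134], [-2.0, 56.0, -20.0, 55.0, 69.0])
```

View pics/c5.png

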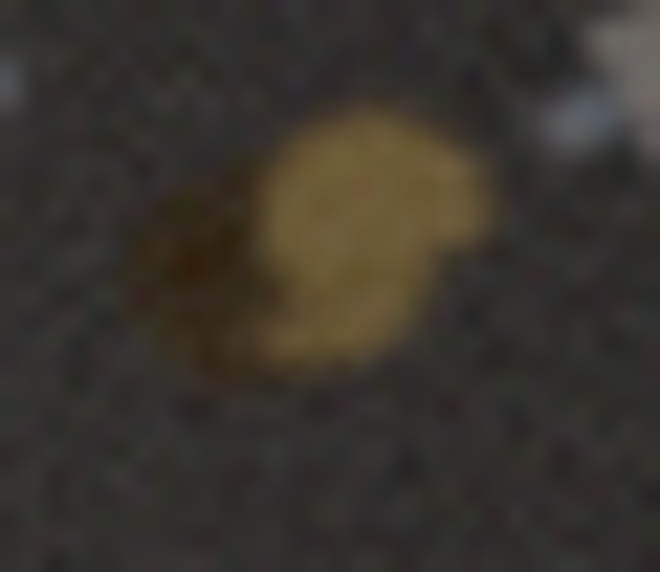

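```bash
sed -e 's/range(100,261,10)/range(192,218,3)/' -e 's/np.arange(-.006,.0061,.002)/np.arange(-.003,.0031,.001)/;s/np.arange(-.004,.0041,.002)/np.arange(-.004,.0011,.001)/' -e 's/in("top","scene"):$/in("top",):/' fit.py >fit2.py; python3 fit2.py
cat > go.py <<'E'
from h import *
from scipy.spatial.transform import Rotation as Ro
def plan(x,y,z,jawdeg):
    s=env.get_state();R=Ro.from_rotvec(s["tcp_rot"]).as_matrix()
    d=R.T@(np.array([x,y,z])-s["position"])
    yaw=np.degrees(np.arctan2(R[1,1],R[0,1]))
    # turn about tool z (down): world yaw decreases with positive turn
    t=-(jawdeg-yaw); t=(t+90)%180-90
    print("t",round(s["time"],2),"pos",s["position"].round(4),"jaw yaw",round(yaw,1),"F",np.round(s["contact_force"],1),"w",round(s["width"],3),"q",np.round(s["joints"],2))
    print("shift mm",(d*1000).round(1),"turn rad",round(np.radians(t),3),"tool z",R[:,2].round(3))
E
python3 -c "
from go import *
plan(.471,.248,.16,101.3)"
```

```text
top 192 8581 ([0.528, -0.133], [4.0, 27.0, 53.0, 27.0, 52.0])
top 195 7801 ([0.528, -0.133], [4.0, 27.0, 52.0, 28.0, 53.0])
top 198 7166 ([0.528, -0.133], [4.0, 27.0, 52.0, 28.0, 53.0])
top 201 6713 ([0.528, -0.133], [4.0, 27.0, 51.0, 28.0, 53.0])
top 204 6552 ([0.528, -0.133], [4.0, 27.0, 52.0, 29.0, 53.0])
top 207 6621 ([0.528, -0.133], [4.0, 27.0, 52.0, 29.0, 53.0])
top 210 6939 ([0.528, -0.133], [4.0, 27.0, 52.0, 30.0, 53.0])
top 213 7501 ([0.528, -0.133], [4.0, 27.0, 53.0, 30.0, 54.0])
top 216 8054 ([0.528, -0.133], [4.0, 27.0, 53.0, 30.0, 54.0])
t 0.1 pos [0.2198 0.5306 0.2214] jaw yaw 67.5 F [-0.1 -0.5 -0.5] w 1.002 q [ 1.03  0.21  1.54 -0.    1.39 -0.15]
shift mm [-340.3 -164.8   61.7] turn rad -0.59 tool z [-0.001 -0.002 -1.   ]
```

Emit:
{"name": "carry_out", "arguments": {
  "series": [
    [[-0.034,-0.016,0,-0.06],[-0.085,-0.041,0,-0.15],[-0.136,-0.066,0,-0.24],[-0.187,-0.091,0,-0.33],[-0.238,-0.115,0.01,-0.42],[-0.289,-0.14,0.03,-0.5],[-0.325,-0.157,0.05,-0.56],[-0.34,-0.165,0.062,-0.59],[-0.34,-0.165,0.062,-0.59],[-0.34,-0.165,0.062,-0.59]]
  ],
  "jaw": 100,
  "force": 30
}}

```text
time: 1.35
position: [0.4707, 0.2492, 0.1607]
tcp_rot: [0.309, -3.126, -0.001]
contact_force: [-0.3, -0.4, -0.2]
width: 0.611
```

```bash
python3 -c "
from go import *
plan(.471,.248,.085,101.3)
im=cams.get_image('scene');crop(im,250,90,370,220,5,'pics/d1.png')
im=cams.get_image('top');crop(im,140,170,240,270,6,'pics/d2.png')"
```

```text
t 1.35 pos [0.4707 0.2492 0.1607] jaw yaw 101.3 F [-0.3 -0.4 -0.2] w 0.611 q [ 0.32  0.18  1.71  0.    1.25 -1.44]
shift mm [-0.1 -1.2 75.7] turn rad -0.0 tool z [-0.  0. -1.]
```

View pics/d1.png

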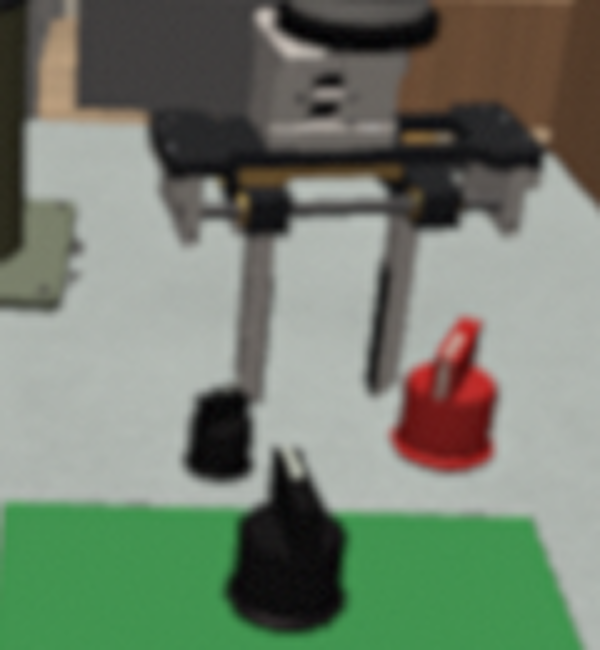

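View pics/d2.png

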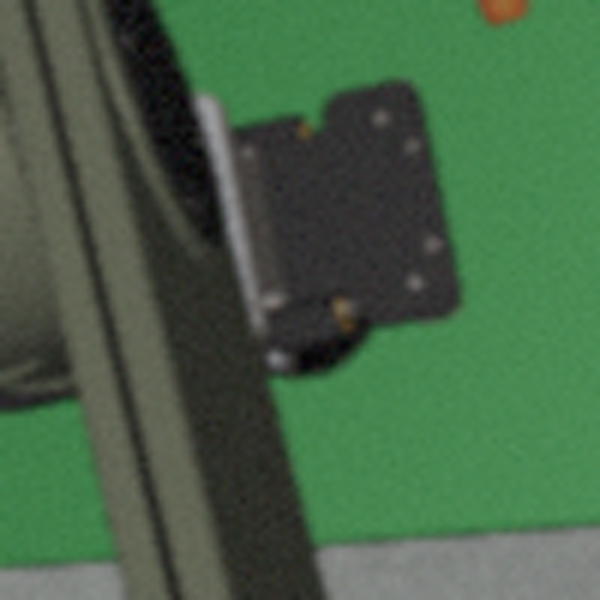

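Emit:
{"name": "carry_out", "arguments": {
  "series": [
    [[0,-0.001,0.02,0],[0,-0.001,0.045,0],[0,-0.001,0.065,0],[0,-0.001,0.075,0],[0,-0.001,0.075,0],[0,-0.001,0.075,0]]
  ]
}}

```text
time: 2.2
position: [0.472, 0.2482, 0.0865]
tcp_rot: [-0.31, 3.124, 0.001]
contact_force: [0.2, -0.3, 0.4]
width: 0.608
```

Emit:
{"name": "carry_out", "arguments": {
  "series": [
    [[0,0,0,0],[0,0,0,0],[0,0,0,0],[0,0,0,0],[0,0,0,0],[0,0,0,0],[0,0,0,0],[0,0,0,0]]
  ],
  "jaw": 255,
  "force": 40
}}

```text
time: 3.2
position: [0.4712, 0.2476, 0.0853]
tcp_rot: [0.309, -3.126, 0.0]
contact_force: [0.1, 0.8, -0.8]
width: 0.163
```

```bash
python3 -c "
from go import *
plan(.471,.248,.085,101.3)
im=cams.get_image('scene');crop(im,250,90,370,220,5,'pics/e1.png')"
```

```text
t 3.2 pos [0.4712 0.2476 0.0853] jaw yaw 101.3 F [ 0.1  0.8 -0.8] w 0.163 q [ 0.32  0.27  1.77 -0.    1.1  -1.45]
shift mm [0.1 0.4 0.3] turn rad -0.0 tool z [-0. -0. -1.]
```

View pics/e1.png

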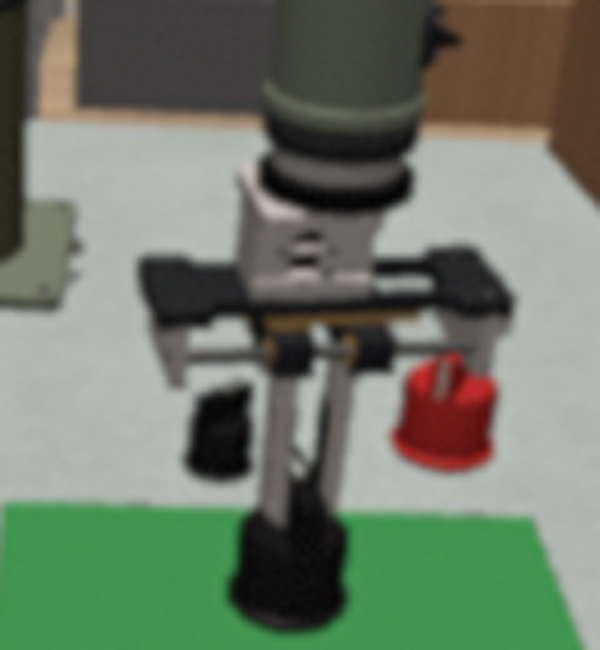

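Emit:
{"name": "carry_out", "arguments": {
  "series": [
    [[0,0,-0.015,0],[0,0,-0.04,0],[0,0,-0.075,0],[0,0,-0.11,0],[0,0,-0.135,0],[0,0,-0.15,0],[0,0,-0.155,0],[0,0,-0.155,0]]
  ]
}}

```text
time: 4.25
position: [0.4709, 0.2476, 0.24]
tcp_rot: [0.309, -3.125, 0.0]
contact_force: [1.0, 0.3, -1.5]
width: 0.167
```

```bash
python3 -c "
from go import *
plan(.528,-.133,.240,115)"
```

```text
t 4.25 pos [0.4709 0.2476 0.24  ] jaw yaw 101.3 F [ 1.   0.3 -1.5] w 0.167 q [ 0.32  0.1   1.62  0.    1.42 -1.45]
shift mm [  18.6 -384.4    0. ] turn rad -0.239 tool z [-0.001 -0.    -1.   ]
```

Emit:
{"name": "carry_out", "arguments": {
  "series": [
    [[0.001,-0.02,0,-0.01],[0.003,-0.06,0,-0.03],[0.005,-0.11,0,-0.07],[0.008,-0.16,0,-0.1],[0.01,-0.21,0,-0.13],[0.013,-0.26,0,-0.17],[0.015,-0.31,0,-0.2],[0.017,-0.35,0,-0.22],[0.018,-0.375,0,-0.235],[0.0185,-0.3845,0,-0.24]]
  ]
}}

```text
time: 5.5
position: [0.5277, -0.1341, 0.2388]
tcp_rot: [0.678, -3.065, -0.003]
contact_force: [-0.2, 0.5, -1.9]
width: 0.165
```

Emit:
{"name": "carry_out", "arguments": {
  "series": [
    [[0,0,0,0],[0,0,0,0],[0,0,0,0]]
  ]
}}

```text
time: 5.88
position: [0.5284, -0.1319, 0.2405]
tcp_rot: [0.683, -3.066, -0.0]
contact_force: [-0.3, 0.5, -1.2]
width: 0.167
```

```bash
python3 -c "
from go import *
plan(.528,-.133,.222,115)
im=cams.get_image('scene');crop(im,110,70,220,220,4,'pics/f1.png');np.save('pics/f1.npy',im)
im=cams.get_image('top');crop(im,310,150,400,230,7,'pics/f2.png')
print(proj('scene',[.528,-.133,.167]))"
```

```text
t 5.88 pos [ 0.5284 -0.1319  0.2405] jaw yaw 115.1 F [-0.3  0.5 -1.2] w 0.167 q [-0.4   0.13  1.59  0.    1.42 -2.41]
shift mm [ 0.8 -0.8 18.5] turn rad 0.002 tool z [-0.  0. -1.]
[158.31690593 163.02910377]
```

View pics/f1.png

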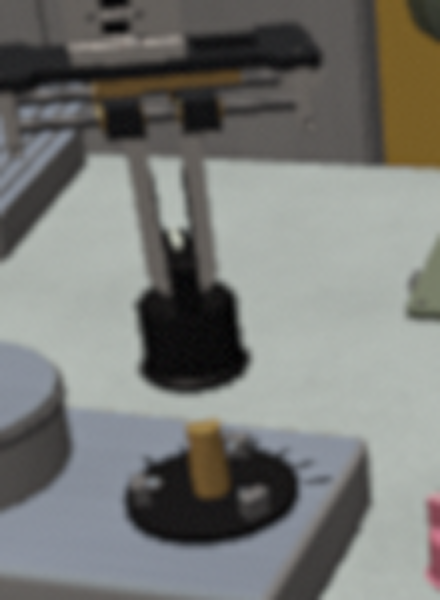

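View pics/f2.png

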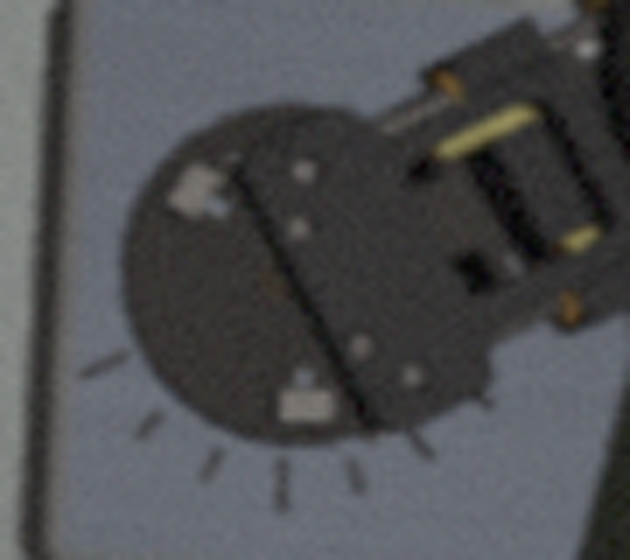

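Emit:
{"name": "carry_out", "arguments": {
  "series": [
    [[0,-0.0005,0.012,0],[0,-0.0005,0.024,0],[0,-0.0005,0.034,0],[0,-0.0005,0.04,0],[0,-0.0005,0.044,0],[0,-0.0005,0.046,0],[0,-0.0005,0.046,0],[0,-0.0005,0.046,0]]
  ]
}}

```text
time: 6.98
position: [0.529, -0.1332, 0.1946]
tcp_rot: [-0.681, 3.066, 0.0]
contact_force: [1.5, 1.5, -1.2]
width: 0.166
```

```bash
python3 -c "
from go import *
plan(.528,-.133,.1755,115)
print(env.get_state()['ft_torque'])
im=cams.get_image('scene');crop(im,110,100,210,220,5,'pics/g1.png')"
```

```text
t 6.97 pos [ 0.529  -0.1332  0.1946] jaw yaw 115.1 F [ 1.5  1.5 -1.2] w 0.166 q [-0.41  0.17  1.65  0.    1.33 -2.41]
shift mm [ 0.8  0.6 19.1] turn rad 0.001 tool z [ 0.001  0.    -1.   ]
[ 0.48654149 -0.46098245  0.02399668]
```

View pics/g1.png

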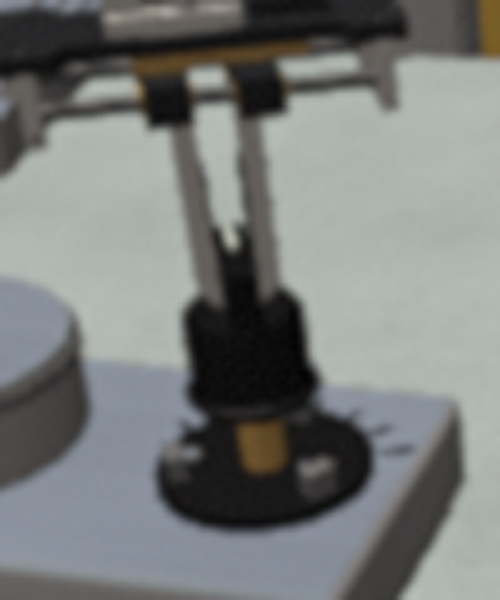

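Emit:
{"name": "carry_out", "arguments": {
  "series": [
    [[-0.0005,0.0003,0.004,0],[-0.001,0.0005,0.008,0],[-0.001,0.0005,0.012,0],[-0.001,0.0005,0.015,0],[-0.001,0.0005,0.017,0],[-0.001,0.0005,0.017,0]]
  ]
}}

```text
time: 7.78
position: [0.5291, -0.1327, 0.1772]
tcp_rot: [0.681, -3.066, -0.0]
contact_force: [0.0, -0.1, -1.6]
width: 0.166
```

```bash
python3 -c "
from go import *
plan(.528,-.133,.1755,115)
print(env.get_state()['ft_torque'])"
```

```text
t 7.78 pos [ 0.5291 -0.1327  0.1772] jaw yaw 115.0 F [ 0.  -0.1 -1.6] w 0.166 q [-0.4   0.19  1.66 -0.    1.29 -2.41]
shift mm [1.1 0.2 1.7] turn rad 0.001 tool z [-0.001 -0.    -1.   ]
[ 0.12409457 -0.07869011 -0.04858542]
```

Emit:
{"name": "carry_out", "arguments": {
  "series": [
    [[0,0,0.001,0],[0,0,0.002,0],[0,0,0.003,0],[0,0,0.004,0],[0,0,0.005,0],[0,0,0.006,0],[0,0,0.006,0]]
  ]
}}

```text
time: 8.65
position: [0.5293, -0.1326, 0.1713]
tcp_rot: [0.681, -3.067, -0.0]
contact_force: [-0.3, 0.2, -1.3]
width: 0.169
```

```bash
python3 -c "
from go import *
plan(.528,-.133,.1755,115)
print(env.get_state()['ft_torque'])"
```

```text
t 8.65 pos [ 0.5293 -0.1326  0.1713] jaw yaw 115.1 F [-0.3  0.2 -1.3] w 0.169 q [-0.4   0.19  1.67 -0.    1.28 -2.41]
shift mm [ 1.3  0.1 -4.2] turn rad 0.001 tool z [-0.  0. -1.]
[ 0.07380446  0.01554942 -0.05242603]
```

Emit:
{"name": "carry_out", "arguments": {
  "series": [
    [[0,0,0.001,0],[0,0,0.002,0],[0,0,0.003,0],[0,0,0.004,0],[0,0,0.005,0],[0,0,0.005,0]]
  ]
}}

```text
time: 9.4
position: [0.5294, -0.1326, 0.1664]
tcp_rot: [-0.681, 3.067, -0.0]
contact_force: [0.6, 0.4, -0.7]
width: 0.164
```

```bash
python3 -c "
from go import *
plan(.528,-.133,.1755,115)
print(env.get_state()['ft_torque'])
im=cams.get_image('scene');crop(im,110,100,210,220,5,'pics/h1.png')"
```

```text
t 9.4 pos [ 0.5294 -0.1326  0.1664] jaw yaw 115.0 F [ 0.6  0.4 -0.7] w 0.164 q [-0.4   0.2   1.67  0.    1.27 -2.41]
shift mm [ 1.5  0.2 -9.1] turn rad 0.001 tool z [ 0. -0. -1.]
[0.02242453 0.03704526 0.00147663]
```

View pics/h1.png

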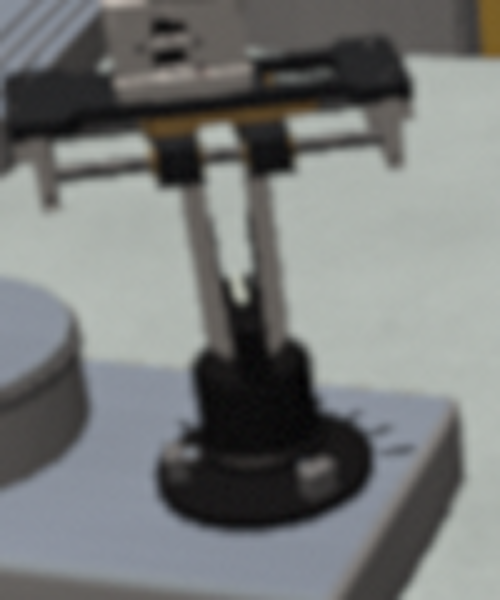

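Emit:
{"name": "carry_out", "arguments": {
  "series": [
    [[0,0,0.001,0],[0,0,0.002,0],[0,0,0.003,0],[0,0,0.004,0],[0,0,0.005,0],[0,0,0.006,0],[0,0,0.006,0]]
  ],
  "force": 60
}}

```text
time: 10.32
position: [0.5303, -0.1328, 0.1627]
tcp_rot: [-0.681, 3.065, -0.002]
contact_force: [-0.9, 1.2, 7.8]
width: 0.17
```

Emit:
{"name": "carry_out", "arguments": {
  "series": [
    [[0,0,0.001,0],[0,0,0.002,0],[0,0,0.003,0],[0,0,0.004,0],[0,0,0.004,0]]
  ]
}}

```text
time: 10.95
position: [0.5291, -0.1326, 0.1563]
tcp_rot: [0.681, -3.066, -0.001]
contact_force: [-0.6, 1.0, -0.2]
width: 0.162
```

```bash
python3 -c "
from go import *
plan(.528,-.133,.1563,115)
im=cams.get_image('scene');crop(im,110,100,210,220,5,'pics/i1.png')"
```

```text
t 10.95 pos [ 0.5291 -0.1326  0.1563] jaw yaw 115.0 F [-0.6  1.  -0.2] w 0.162 q [-0.4   0.21  1.68 -0.    1.25 -2.41]
shift mm [ 1.2  0.1 -0. ] turn rad 0.001 tool z [-0.001  0.    -1.   ]
```

View pics/i1.png

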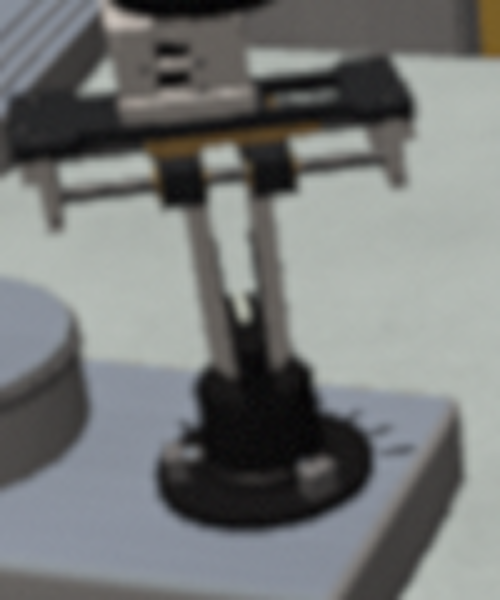

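It built up force and then snapped through. I'll push a little more to confirm it is on the seat.

Emit:
{"name": "carry_out", "arguments": {
  "series": [
    [[0,0,0.001,0],[0,0,0.002,0],[0,0,0.003,0],[0,0,0.003,0]]
  ]
}}

```text
time: 11.5
position: [0.5293, -0.1326, 0.1562]
tcp_rot: [0.681, -3.067, 0.0]
contact_force: [-5.6, 1.6, 13.5]
width: 0.17
```

Emit:
{"name": "carry_out", "arguments": {
  "series": [
    [[0,0,0.001,0],[0,0,0.002,0],[0,0,0.002,0]]
  ]
}}

```text
time: 11.88
position: [0.5293, -0.1326, 0.1562]
tcp_rot: [0.682, -3.067, 0.001]
contact_force: [-9.8, 3.3, 22.9]
width: 0.164
```

Emit:
{"name": "carry_out", "arguments": {
  "series": [
    [[0,0,-0.002,0],[0,0,-0.005,0],[0,0,-0.005,0]]
  ]
}}

```text
time: 12.25
position: [0.5294, -0.1326, 0.1563]
tcp_rot: [-0.681, 3.067, -0.0]
contact_force: [0.5, -0.6, 0.8]
width: 0.169
```

Emit:
{"name": "carry_out", "arguments": {
  "series": [
    [[0,0,0,0],[0,0,0,0],[0,0,0,0],[0,0,0,0],[0,0,0,0],[0,0,0,0]]
  ],
  "jaw": 150
}}

```text
time: 13.0
position: [0.5294, -0.1326, 0.1565]
tcp_rot: [-0.681, 3.067, -0.0]
contact_force: [0.4, -0.5, 0.8]
width: 0.412
```

Emit:
{"name": "carry_out", "arguments": {
  "series": [
    [[0,0,-0.02,0],[0,0,-0.05,0],[0,0,-0.09,0],[0,0,-0.13,0],[0,0,-0.15,0],[0,0,-0.15,0]]
  ]
}}

```text
time: 13.75
position: [0.5304, -0.1331, 0.3087]
tcp_rot: [-0.68, 3.063, -0.004]
contact_force: [0.7, -0.2, -0.2]
width: 0.413
```

Emit:
{"name": "carry_out", "arguments": {
  "series": [
    [[0.02,0.02,0,0],[0.04,0.06,0,0],[0.06,0.1,0,0],[0.08,0.14,0,0],[0.08,0.18,0,0],[0.08,0.2,0,0],[0.08,0.2,0,0]]
  ]
}}

```text
time: 14.62
position: [0.3711, 0.0156, 0.3051]
tcp_rot: [0.685, -3.064, -0.001]
contact_force: [-0.8, 0.3, -0.5]
width: 0.411
```

```bash
python3 -c "
from go import *
plan(.528,-.133,.1563,115)
im=cams.get_image('scene');cv2.imwrite('pics/j0.png',im);crop(im,120,130,210,220,6,'pics/j1.png')
im=cams.get_image('top');crop(im,310,150,400,230,7,'pics/j2.png');cv2.imwrite('pics/j3.png',im)
print(proj('scene',[.528,-.133,.165]),proj('scene',[.528,-.133,.175]),proj('top',[.528,-.133,.165]))"
```

```text
t 14.62 pos [0.3711 0.0156 0.3051] jaw yaw 115.2 F [-0.8  0.3 -0.5] w 0.411 q [-0.19 -0.31  1.87 -0.    1.59 -2.2 ]
shift mm [ -79.  -201.4  148.5] turn rad 0.003 tool z [-0.002  0.    -1.   ]
[158.42466723 163.7480686 ] [157.88317589 160.13533161] [363.85558977 183.63114852]
```

View pics/j1.png

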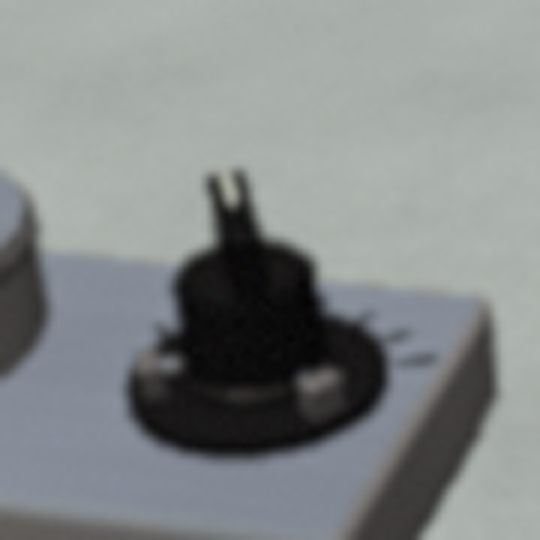

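View pics/j2.png

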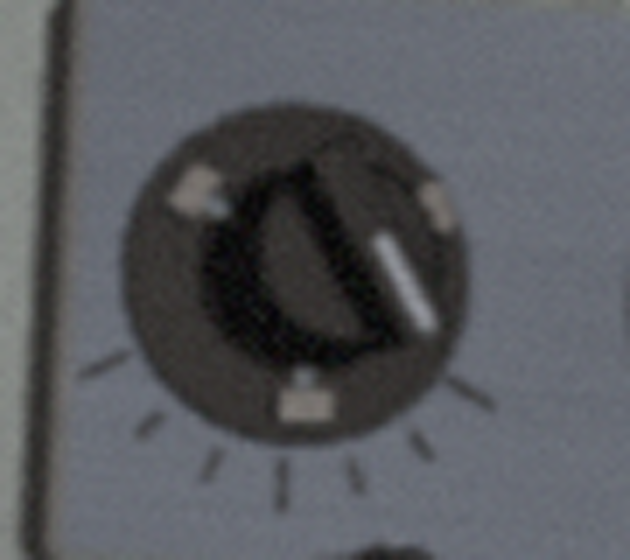

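View pics/j0.png

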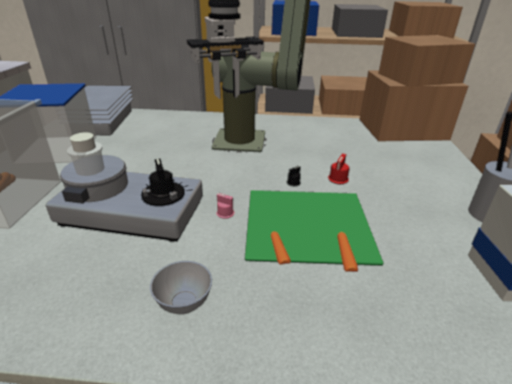

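```bash
python3 -c "
from h import *
print(env.sign_off())"
```

```text
the job is handed in; nothing more can be done
None
```

The black dial is back on the slicer's D-spindle and fully home, and I handed the job in at about 15 s. No verdict is reported.

- **What I did:** I gripped the large black dial on the board by its bar. I turned it about 14° so the pointer matched the spindle flat, which I measured at about 205° in the world frame. It slid past the flat with no contact force. I then pressed it through the catches and let go. I did the lowering and pressing while still gripping the dial, rather than letting it drop and pushing on its top.
- **Press:** The force rose to about 8 N and then fell to zero as the dial snapped through. After that it stopped hard at the seat height, 83 mm, and did not move when pushed with 23 N.
- **Final pictures:** With the gripper well clear, the pointer stripe lies within 1 pixel of where a fully seated dial puts it. Resting on the catches would put it about 4 pixels off. The carrots, the bowl and the other dials look unmoved.
- **Discrepancies:** The seat estimates from the two cameras differed by about 6 mm along x. The top-view one was used, and the fit confirmed it. No check failed.

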